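Nest the measuring cups on the hook

ROBOT

A 7-joint arm with a two-finger parallel gripper is mounted at the origin on the work surface. World frame = base frame: x ahead of the robot, y to its left, z up, the work surface at z = 0. Lengths are in m, angles in rad, forces in N, time in s.
With the tool pointing down it reaches from about 0.425 to 0.825 m from the base axis. Payload 3.6 kg.
Tool frame: the origin (TCP) lies midway between the tips of the shut fingers; the grasp point (between the pads) lies 19 mm behind it (manip.pinch_z is the distance from the TCP to the grasp point, in m); z points along the fingers, x is the direction in which the jaws open and shut, and the axes are right-handed (so a half turn about z gives the same grasp; the last joint's range is limited). The gripper opens to 85 mm and grips with 20 to 120 N. Pads are 22 mm wide; open, the fingers measure 114 mm over their backs; the gripper's body (76 mm by 85 mm) begins 54 mm behind the grasp point. The pads swing forward as they close: fully open they stand 13 mm farther back than shut.
Start: joints at [1.194, 0.615, -0.013, 1.423, 0.008, 1.103, -0.04], TCP at [0.223, -0.611, 0.231] pointing down, gripper open.
Joint ranges: [-3.12, 3.12], [-0.3, 2.06], [-1.34, 1.32], [0.26, 2.42], [-1.36, 4.5], [0.01, 1.98], [-2.84, 2.84]. Speed limits (rad/s): [2.79, 2.79, 3.14, 3.14, 3.14, 3.14, 3.14].

INTERFACE

Orientations are given as a rotation vector (axis times angle).
In Python, from plant import manip, read_camera, camera_params gives the robot as it stands.
- The arm moves only by the shell command python3 -m jog 'ROWS'. ROWS is JSON, a list of rows, each a list of 3 entries, a list of its own where there are three numbers: the shift along the world's x, y, z normalised to -1 to 1, where 1 is 1000 mm, then the turn about the world's z normalised to -1 to 1, where 1 is 10 degrees, then the opening, from 0 (shut) to 1 (fully open). In form: [[[x, y, z], twist, grip], ...]. A call has 1 to 12 rows; each row shifts and turns the commanded pose from where the row before left it; what a row does not reach is not made up. A row lasts 1/8 s, in which the tool goes at most 62.5 mm and 10.7 degrees, less where a joint would pass 70% of its speed; a pose out of reach is approached as far as the arm can. A call with a number of a shift or a turn outside -1 to 1 is refused whole. A call with a gripper value outside its range is refused whole. The fingers move at their own pace and stop on an object; the grip force is fixed at half the most. Time passes only in rows, so rows that do not move let the fingers close. It gives the time, the measured TCP pose, the force and the opening at its end, in the units of the state.
- manip.state(): the state, without advancing time (a new reading comes with each control period).
- read_camera(name): name is "scene" or "side" or "wrist"; returns the picture (480x640x3 uint8, blue, green, red); there is no depth.
- camera_params(name): a dict with "mtx" (3x3 intrinsics, pixels), "k1" (the pictures are not rectified: a ray, as slopes to the right and down, at radius r is drawn at 1 + k1 r^2 times it, then the intrinsics apply), "extrinsics" (4x4, takes a point from camera to world coordinates); the wrist camera has in their place "hand_eye" (4x4, takes a point from camera to tool coordinates, whose origin is the TCP and whose axes are the tool frame's). Camera axes: x right, y down, z forward; pixel columns grow to the right and rows downward; lengths in m; the calibration is good to about 2 mm. A picture is of the moment at which its call begins: read the wrist's pose just before it. camera_params takes no time and is no camera call.
- manip.sign_off(): hands the job in, once; it reports no verdict.
The state is a dict: "clock": time; "q": joint angles; "qvel": joint speeds; "effort": joint torques, N m; "ee_pos": TCP position; "tcp_rot": TCP orientation; "force": force on the tool from outside, world axes, zero at the start; "torque": the same for the moment, N m; "finger_gap": finger opening in m.
Only numpy, scipy, OpenCV 4.12 (cv2) and the standard library are available. Lean on these libraries where they do the work, as an engineer would, in place of code of your own. Each camera call takes 0.05 s, during which the arm holds its last target. There are 200 camera calls.

TASK

Hang the three washed measuring cups on the stand's hook by the slots in their handles, mouths facing the hook's tip: the large one first, slid right back against the collar, then the middle one and then the small one, each slid back until it nests inside the cup before it with the handles flush. Feel each cup down onto the hook before you let go: do not drop it, and do not force the stand or the cups. Leave everything else on the counter alone.

Things in the scene. Friction and masses are not known exactly. Their poses are not given: they have to be found in the camera images.
- stand: hook stand, fixed: wooden base 170 x 150 x 12 mm, +x from the hook's tip to the post (14 mm thick, 255 tall, at x +80 mm); origin on the counter. An arm is clamped on the post, height set by hand. Hook, and cup on cup, may bear 25 N at most. A hung cup leans its bowl 3 to 6 degrees towards the tip. Handles end flush one behind another: fingers must not reach past a handle's back face.
- hook_root (a point): where the hook leaves its 16 mm collar, if the arm stood at its middle height (215 mm over the counter); stand axes. The true height is up to 15 mm more or less and is not measured: feel for it. The hook is a level 6 mm round bar running 64 mm to the stand's -x, then rising 5 mm over its last 8 mm (11 mm from shaft underside to tip top). Behind the collar the bar goes on 65 mm to the post.
- large: large measuring cup, stainless, bowl 76 x 76 mm and 48 deep outside (wall 2), about 140 g. It starts standing on its side on the tray, mouth to -x of its own frame, bowl bottom to +x, handle straight up (+z). Origin: middle of the bowl side it stands on. The handle runs up in the mouth plane: 20 mm wide (y), 9 thick (x), its front face level with the rim, its end 171 mm above the origin.
- large_eye (a point): top of the hanging slot in the large cup's handle, at mid thickness, where the hook will bear; cup axes. 163 mm above and 19.5 mm mouthwards (-x) of the cup's origin. The slot is 12 wide (y), 36 tall, its top end a V of 45 degree sides, 8 mm of metal over it; the 6 mm hook's centre seats 4 mm below this point. Bowl centre 125 mm below, on all three cups.
- middle: middle measuring cup, stainless, bowl 64 x 64 mm and 40 deep outside (wall 2), about 118 g. It starts standing on its side on the tray, mouth to -x of its own frame, bowl bottom to +x, handle straight up (+z). Origin: middle of the bowl side it stands on. The handle runs up in the mouth plane: 20 mm wide (y), 9 thick (x), its front face level with the rim, its end 165 mm above the origin.
- middle_eye (a point): top of the hanging slot in the middle cup's handle, at mid thickness, where the hook will bear; cup axes. 157 mm above and 15.5 mm mouthwards (-x) of the cup's origin. The slot is 12 wide (y), 36 tall, its top end a V of 45 degree sides, 8 mm of metal over it; the 6 mm hook's centre seats 4 mm below this point. Bowl centre 125 mm below, on all three cups.
- small: small measuring cup, stainless, bowl 52 x 52 mm and 32 deep outside (wall 2), about 98 g. It starts standing on its side on the tray, mouth to -x of its own frame, bowl bottom to +x, handle straight up (+z). Origin: middle of the bowl side it stands on. The handle runs up in the mouth plane: 20 mm wide (y), 9 thick (x), its front face level with the rim, its end 159 mm above the origin.
- small_eye (a point): top of the hanging slot in the small cup's handle, at mid thickness, where the hook will bear; cup axes. 151 mm above and 11.5 mm mouthwards (-x) of the cup's origin. The slot is 12 wide (y), 36 tall, its top end a V of 45 degree sides, 8 mm of metal over it; the 6 mm hook's centre seats 4 mm below this point. Bowl centre 125 mm below, on all three cups.
- tray: white drying tray, fixed, 180 x 300 mm (x, y), rim 14 mm high, floor 8 mm above the counter; two wire hoops 50 mm high divide it along y into three bays, one cup in each. Origin on the counter under its centre.
- mug: white mug, 80 mm across, 92 tall, origin under its centre; a bystander
- mill: dark wooden pepper mill, 54 mm across, 157 tall, origin under its centre; a bystander
- soap: soap bottle, 60 mm across, 180 tall, origin under its centre; a bystander
Not all that is in view belongs to the job. Several things have the shape of the stand; the one meant has the colours described above.

How it is judged:
By the outcome, as a careful person would: the job done as asked, in the order asked, and still so for the second after the job is handed in, with the robot touching nothing.
It also fails if it takes over 72 s, if anything falls off the work surface, if the arm or the gripper's body presses on something with over 40 N, if the wrist force passes 120 N, or if a joint passes its speed limit or range.

## Working session

There is one attempt and no reset: what is moved stays moved. The work goes in short steps, Python scripts to look and compute and a shell command to move; the robot and the scene stay as the last step left them, time stands still between calls to the robot, and variables do not carry over. Pictures are saved under pics/ and viewed, about 8 in all and at most 12, crops included, and the job is handed in when it is done.

```bash
ls && mkdir -p pics
python3 - <<'E'
from plant import manip, read_camera, camera_params
import cv2, numpy as np
np.set_printoptions(precision=4,suppress=True)
s=manip.state()
print({k:np.round(v,4) for k,v in s.items()}, manip.pinch_z)
for n in("scene","side","wrist"):
    p=camera_params(n);print(n,p)
    im=read_camera(n);cv2.imwrite(f"pics/{n}0.png",im)
E
```

```text
pics
{'clock': np.float64(0.0), 'q': array([ 1.1945,  0.616 , -0.0127,  1.4249,  0.0081,  1.1034, -0.0404]), 'qvel': array([-0.0009,  0.0003,  0.001 ,  0.0002, -0.0002,  0.0013,  0.0005]), 'effort': array([  0.0003, -46.9214,   0.2595, -17.1035,   0.01  ,   0.0097,
        -0.    ]), 'ee_pos': array([ 0.2225, -0.6099,  0.2301]), 'tcp_rot': array([-2.5729,  1.8   ,  0.0033]), 'force': array([-0.3582,  0.243 , -0.1408]), 'torque': array([-0.0407,  0.0031, -0.0101]), 'finger_gap': np.float64(0.0851)} 0.0187
scene {'mtx': array([[579.7166,   0.    , 322.4176],
       [  0.    , 579.7166, 241.9052],
       [  0.    ,   0.    ,   1.    ]]), 'k1': -0.1267642484563776, 'extrinsics': array([[-0.1655,  0.6303, -0.7585,  1.4318],
       [ 0.986 ,  0.1218, -0.1139,  0.2023],
       [ 0.0206, -0.7667, -0.6416,  0.9332],
       [ 0.    ,  0.    ,  0.    ,  1.    ]])}
side {'mtx': array([[447.5782,   0.    , 322.2209],
       [  0.    , 447.5782, 246.8302],
       [  0.    ,   0.    ,   1.    ]]), 'k1': 0.0003487879295769158, 'extrinsics': array([[-0.7413, -0.4329,  0.5129, -0.0389],
       [-0.6711,  0.4909, -0.5556,  0.6669],
       [-0.0113, -0.756 , -0.6544,  0.8537],
       [ 0.    ,  0.    ,  0.    ,  1.    ]])}
wrist {'mtx': array([[429.3766,   0.    , 321.5652],
       [  0.    , 429.3766, 244.0844],
       [  0.    ,   0.    ,   1.    ]]), 'k1': -0.04495640018652425, 'hand_eye': array([[ 1.    , -0.0008, -0.0006, -0.0009],
       [ 0.001 ,  0.9479,  0.3185, -0.0818],
       [ 0.0003, -0.3185,  0.9479, -0.1426],
       [ 0.    ,  0.    ,  0.    ,  1.    ]])}
```

View pics/scene0.png

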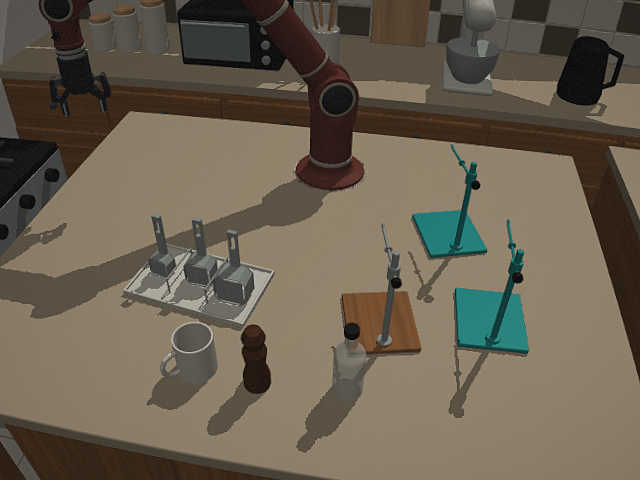

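View pics/side0.png

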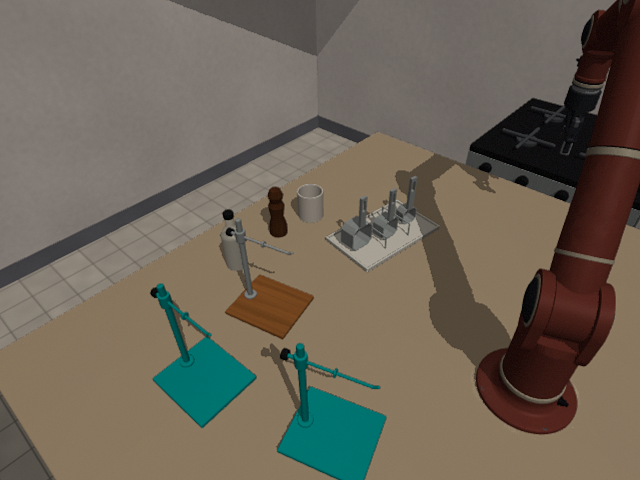

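Scene: the wooden-based grey stand is at scene (380,322) and side (270,300). The two teal stands, at scene (450,233) and (490,320), have its shape but are decoys. The cups stand left to right in the tray: small (162,262), middle (200,268), large (234,282). Next I'll take close crops with pixel ticks.

```bash
cat > h.py <<'E'
import cv2, numpy as np
from scipy.optimize import least_squares
from plant import manip, read_camera, camera_params
np.set_printoptions(precision=4,suppress=True)
from scipy.spatial.transform import Rotation as R
def pose(n,st=None):
    p=camera_params(n)
    if n!="wrist": return p,np.array(p["extrinsics"])
    T=np.eye(4);T[:3,:3]=R.from_rotvec(st["tcp_rot"]).as_matrix();T[:3,3]=st["ee_pos"]
    return p,T@np.array(p["hand_eye"])
def ray(n,uv,st=None):
    p,E=pose(n,st);K=np.array(p["mtx"]);d=(np.array(uv,float)-K[:2,2])/K[0,0]
    s=d.copy()
    for _ in range(30): s=d/(1+p["k1"]*(s@s))
    v=E[:3,:3]@np.r_[s,1];return E[:3,3],v/np.linalg.norm(v)
def onz(n,uv,z,st=None):
    o,v=ray(n,uv,st);return o+v*(z-o[2])/v[2]
def tri(*rs):
    A=sum(np.eye(3)-np.outer(v,v) for o,v in rs);b=sum((np.eye(3)-np.outer(v,v))@o for o,v in rs)
    x=np.linalg.solve(A,b);return x,[np.linalg.norm((np.eye(3)-np.outer(v,v))@(x-o)) for o,v in rs]
def proj(n,X,st=None):
    p,E=pose(n,st);c=E[:3,:3].T@(np.array(X)-E[:3,3]);s=c[:2]/c[2];K=np.array(p["mtx"])
    return K[0,0]*s*(1+p["k1"]*(s@s))+K[:2,2]
def crop(im,x0,y0,w,h,k,step=20):
    c=cv2.resize(im[y0:y0+h,x0:x0+w],None,fx=k,fy=k,interpolation=cv2.INTER_CUBIC)
    for x in range(-(-x0//step)*step,x0+w,step):
        cv2.line(c,(int((x-x0+.5)*k),0),(int((x-x0+.5)*k),6),(0,0,255),1);cv2.putText(c,str(x),(int((x-x0)*k)-8,16),0,.35,(0,0,255),1)
    for y in range(-(-y0//step)*step,y0+h,step):
        cv2.line(c,(0,int((y-y0+.5)*k)),(6,int((y-y0+.5)*k)),(0,0,255),1);cv2.putText(c,str(y),(8,int((y-y0+.5)*k)+4),0,.35,(0,0,255),1)
    return c
def put(fn,cs):
    H=max(c.shape[0] for c in cs);cv2.imwrite(fn,np.hstack([np.pad(c,((0,H-c.shape[0]),(0,2),(0,0))) for c in cs]))
E
python3 - <<'E'
from h import *
a=cv2.imread("pics/scene0.png");b=cv2.imread("pics/side0.png")
put("pics/c1.png",[crop(a,120,205,165,135,3),crop(a,336,215,95,145,3)])
put("pics/c2.png",[crop(b,220,212,100,130,3.5),crop(b,322,168,124,105,3.5)])
E
```

```text
(no output)
```

View pics/c1.png

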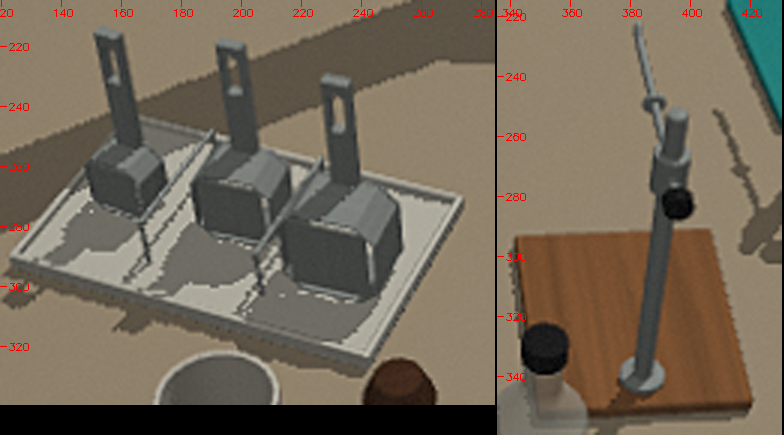

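View pics/c2.png

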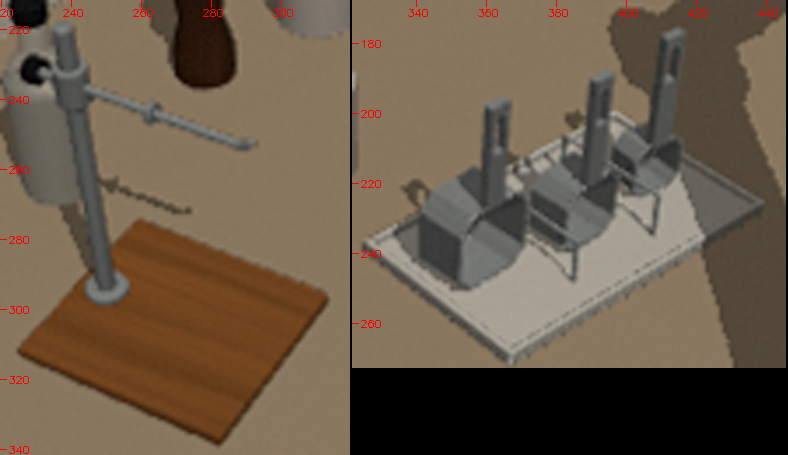

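Run:
```python
from h import *
for nm,a,b in [("collar",(388.3,249.3),(263.4,244.3)),("tip",(382.7,224),(292.6,253.4)),("posttop",(395.7,252.7),(238.6,220)),
 ("L",(232,230.7),(363.7,196.9)),("M",(197,219.3),(393.1,189.7)),("S",(156.7,215.7),(413.4,177.4))]:
    print(nm,*tri(ray("scene",a),ray("side",b)))
print("base scene",[onz("scene",p,.012)[:2] for p in[(342,293.7),(407,291.3),(420.3,349.3)]])
print("base side",[onz("side",p,.012)[:2] for p in[(260,274.6),(313.7,296.6),(282.9,336.9),(225.7,312)]])
print("tray scene",[onz("scene",p,.014)[:2] for p in[(274,270.3),(123,291),(243,325)]])
```

```text
collar [0.5711 0.2007 0.208 ] [np.float64(0.0016807910449362438), np.float64(0.001680791044936221)]
tip [0.4978 0.1827 0.2115] [np.float64(0.0023467957393398515), np.float64(0.002346795739339979)]
posttop [0.6312 0.2144 0.2531] [np.float64(0.00202474598944123), np.float64(0.0020247459894414234)]
L [ 0.5406 -0.1225  0.181 ] [np.float64(0.0018568385860664156), np.float64(0.001856838586066364)]
M [ 0.5083 -0.2107  0.1735] [np.float64(0.001864901385435501), np.float64(0.0018649013854355)]
S [ 0.5055 -0.3055  0.1682] [np.float64(0.0024713482103263834), np.float64(0.0024713482103264086)]
base scene [array([0.513 , 0.1119]), array([0.4784, 0.2558]), array([0.6431, 0.2928])]
base side [array([0.6697, 0.1474]), array([0.5071, 0.1102]), array([0.474 , 0.2512]), array([0.6345, 0.292 ])]
tray scene [array([ 0.4683, -0.0547]), array([ 0.6007, -0.3741]), array([ 0.6466, -0.0803])]
```

Triangulation checks out: handle tops at 181/174/168 mm against 179/173/167 expected. The stand yaw is about 13.3°, and collar to tip measures 75 mm. I'll move above the cups for a close wrist view.

```bash
python3 -m jog '[[[0.02,0.027,0.01],1,1],[[0.02,0.027,0.01],1,1],[[0.02,0.027,0.01],1,1],[[0.02,0.027,0.01],1,1],[[0.02,0.027,0.01],1,1],[[0.02,0.027,0.01],1,1],[[0.02,0.027,0.01],1,1],[[0.02,0.027,0.01],1,1],[[0.02,0.027,0.01],1,1],[[0.02,0.027,0.01],1,1],[[0.02,0.027,0],1,1],[[0.02,0.027,0],1,1]]' && python3 -m jog '[[[0.02,0.027,0],1,1],[[0.02,0.027,0],1,1],[[0.018,0.022,0],1,1],[[0,0,0],0,1],[[0,0,0],0,1]]'
python3 - <<'E'
from h import *
import json
s=manip.state();print(s["clock"],s["ee_pos"],s["tcp_rot"])
json.dump({k:np.array(s[k]).tolist() for k in("ee_pos","tcp_rot")},open("w1.json","w"))
im=read_camera("wrist");cv2.imwrite("pics/w1.png",im)
T=R.from_rotvec(s["tcp_rot"]).as_matrix();print(np.degrees(np.arctan2(T[1,0],T[0,0])))
for n,X in dict(L=(.5406,-.1225,.179),M=(.5083,-.2107,.173),S=(.5055,-.3055,.167)).items(): print(n,proj("wrist",X,s))
E
```

```text
clock: 1.65
ee_pos: [0.4631, -0.2858, 0.3312]
tcp_rot: [-2.843, -1.336, 0.001]
force: [0.4, -0.2, -0.2]
finger_gap: 0.0852
clock: 2.28
ee_pos: [0.5201, -0.2118, 0.3309]
tcp_rot: [-2.409, -2.017, 0.003]
force: [-0.5, -0.6, -0.6]
finger_gap: 0.0852
2.275 [ 0.5201 -0.2118  0.3309] [-2.4085 -2.0168  0.0025]
79.88365224590916
L [448.1934 228.4009]
M [319.2888 204.2292]
S [193.1249 220.9023]
```

View pics/w1.png

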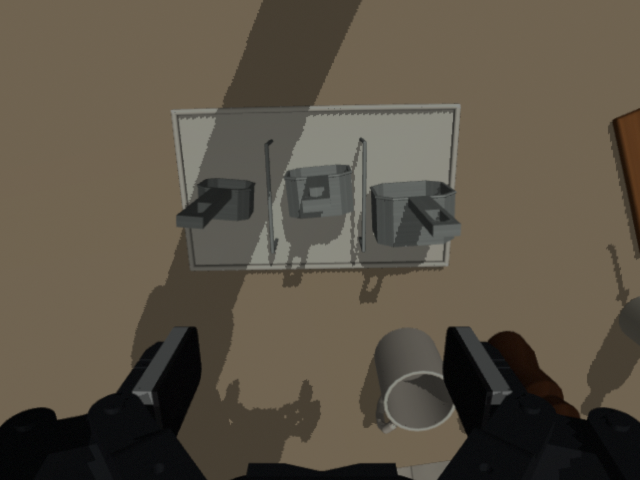

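The wrist view shows all three handle tops near their predicted pixels: S (190,220), M (317,205), L (447,230). I'll enlarge it for yaw.

Run:
```python
from h import *
im=cv2.convertScaleAbs(cv2.imread("pics/w1.png"),alpha=1.8,beta=10)
a=crop(im,170,165,98,65,8,10);b=crop(im,280,165,80,65,5,10);c=crop(im,395,180,70,65,5.5,10)
put("pics/w1c.png",[b,c]);d=cv2.imread("pics/w1c.png");W=max(d.shape[1],a.shape[1])
cv2.imwrite("pics/w1c.png",np.vstack([np.pad(x,((0,0),(0,W-x.shape[1]),(0,0))) for x in (cv2.resize(a,None,fx=.45,fy=.45,interpolation=cv2.INTER_AREA) if 0 else crop(im,170,175,98,55,4,10),d)]))
print(cv2.imread("pics/w1c.png").shape)
```

```text
(578, 789, 3)
```

View pics/w1c.png

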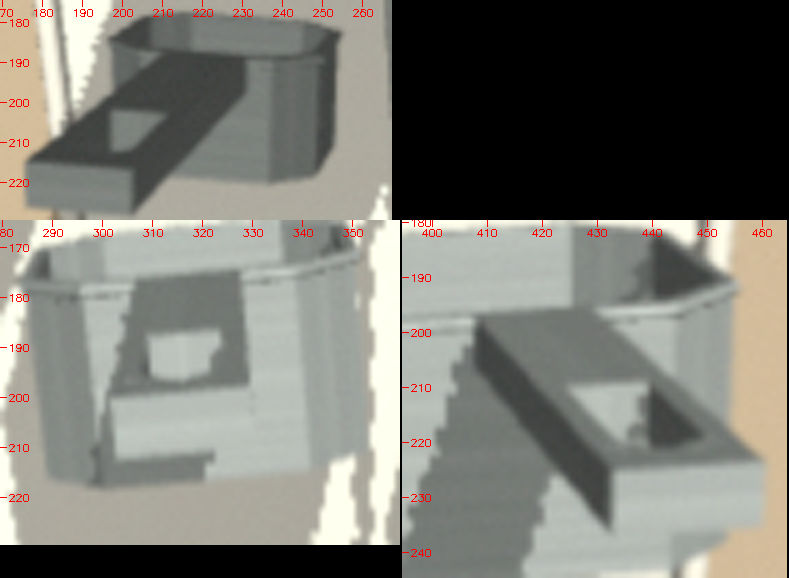

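Run:
```python
from h import *
import json
s=json.load(open("w1.json"))
for n,z,fl,fr,bl,br in [("L",.179,(432.6,224.7),(460.4,223.0),(432.6,236.3),(460.2,234.9)),("M",.173,(301.8,200.6),(329.4,197.8),(302.6,212.8),(330,210)),("S",.167,(176.4,214.6),(203.1,216.4),(176.6,226.4),(202.9,228.1))]:
    P=[onz("wrist",p,z,s)[:2] for p in(fl,fr,bl,br)]
    w=P[1]-P[0];w2=P[3]-P[2];print(n,"centre",np.mean(P,0),"width",np.linalg.norm(w),np.linalg.norm(w2),"thick",np.linalg.norm(P[0]-P[2]),"yaw",np.degrees(np.arctan2(w[1],w[0]))-90,np.degrees(np.arctan2(w2[1],w2[0]))-90)
```

```text
L centre [ 0.5414 -0.1238] width 0.019956913101381524 0.019999542798553174 thick 0.008727194191804415 yaw -6.4608658262769865 -7.096204845057827
M centre [ 0.5087 -0.2132] width 0.01981612616394028 0.01985396450192741 thick 0.008994164950012878 yaw -4.266992617469228 -4.168075319351843
S centre [ 0.5054 -0.3081] width 0.019850776137925193 0.019729693890492186 thick 0.00912866980310627 yaw -14.247736363710743 -14.071605671095071
```

Handle ends measure 20 x 9 mm, as specified. Yaws are L −6.8°, M −4.2°, S −14.1°. I'll grip the large cup with the pads set 8.5 mm mouthwards, so they don't pass its back face.

```bash
python3 -m jog '[[[0.0065,0.0445,0],0.33,0.6],[[0.0064,0.0445,-0.02],0,0.6],[[0,0,-0.048],0,0.6],[[0,0,-0.06],0,0.6],[[0,0,-0.05],0,0.6],[[0,0,-0.01],0,0.6],[[0,0,0],0,0.6],[[0,0,0],0,0],[[0,0,0],0,0],[[0,0,0],0,0],[[0,0,0],0,0]]'
```

```text
clock: 3.7
ee_pos: [0.5351, -0.1222, 0.1453]
tcp_rot: [2.345, 2.085, 0.003]
force: [-1.4, -1.0, 6.7]
finger_gap: 0.0187
```

```bash
python3 -m jog '[[[0,0,0.02],0,0],[[0,0,0.04],0,0],[[-0.013,0.042,0],0.25,0],[[-0.013,0.042,0],0.25,0],[[-0.013,0.042,0],0.25,0],[[-0.013,0.042,0],0.25,0],[[-0.013,0.042,0],0.25,0],[[-0.013,0.042,0],0.25,0],[[-0.013,0.04,0],0.25,0],[[0,0,0],0.25,0],[[0,0,0],0,0]]'
python3 - <<'E'
from h import *
import json
s=manip.state();print(s["clock"],s["ee_pos"],s["force"],s["finger_gap"])
T=R.from_rotvec(s["tcp_rot"]).as_matrix();print(np.degrees(np.arctan2(T[1,0],T[0,0])))
json.dump({k:np.array(s[k]).tolist() for k in("ee_pos","tcp_rot")},open("w2.json","w"))
im=read_camera("wrist");cv2.imwrite("pics/w2.png",im)
print("tip",proj("wrist",(.498,.183,.2115),s),"root",proj("wrist",(.568,.2,.207),s))
sc=read_camera("scene");cv2.imwrite("pics/s2.png",sc)
E
```

```text
clock: 5.08
ee_pos: [0.4427, 0.1697, 0.2032]
tcp_rot: [1.949, 2.464, -0.002]
force: [0.1, -1.5, -2.4]
finger_gap: 0.0192
5.075 [0.4427 0.1697 0.2032] [ 0.0896 -1.515  -2.4068] 0.019177304896155857
103.31675702403167
tip [320.022  464.2763] root [321.2873 571.2299]
```

View pics/w2.png

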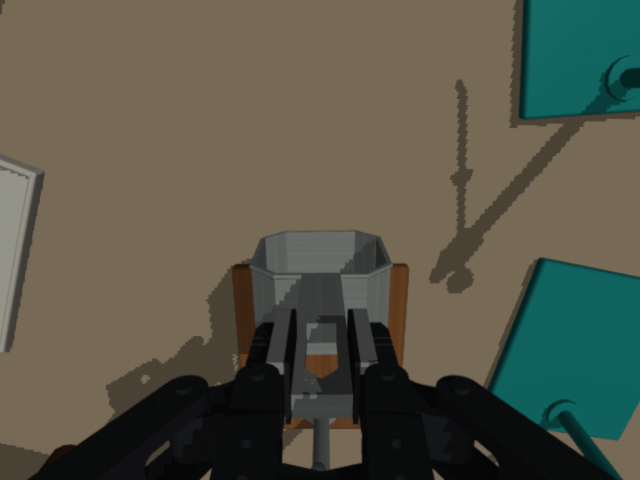

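The cup is held straight. Behind its handle the post appears at about (321,420–465), with what looks like the hook tip at (321,467), close to the predicted (320,464). I'll crop to confirm.

Run:
```python
from h import *
im=cv2.convertScaleAbs(cv2.imread("pics/w2.png"),alpha=1.8,beta=10);s=cv2.imread("pics/s2.png")
put("pics/c3.png",[crop(im,280,385,85,95,5,10),crop(s,330,190,95,130,4)])
```

```text
(no output)
```

View pics/c3.png

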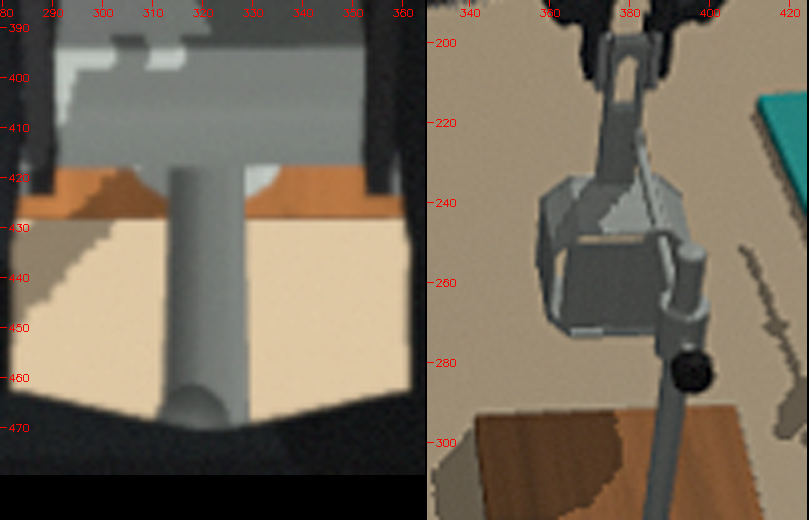

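The tip is at (318,462), about 1–1.5 mm to the −y side of the handle centre, and the hook is parallel to within 0.5°. I'll correct by 1 mm and thread the slot on.

```bash
python3 -m jog '[[[0.0177,0.0031,0],0,0],[[0.0175,0.0041,0],0,0],[[0.0175,0.0041,0],0,0],[[0,0,0],0,0]]' && python3 -m jog '[[[0.0175,0.0041,0],0,0],[[0.0175,0.0041,0],0,0],[[0,0,-0.004],0,0],[[0,0,-0.002],0,0],[[0,0,0],0,0]]'
```

```text
clock: 5.68
ee_pos: [0.4967, 0.1804, 0.2029]
tcp_rot: [-1.953, -2.461, 0.0]
force: [-1.2, 0.5, -0.8]
finger_gap: 0.0188
clock: 6.3
ee_pos: [0.5293, 0.1894, 0.197]
tcp_rot: [-1.948, -2.465, 0.003]
force: [0.5, -0.6, -2.5]
finger_gap: 0.019
```

```bash
python3 -m jog '[[[0,0,-0.003],0,0],[[0,0,-0.003],0,0],[[0,0,0],0,0]]' && python3 -m jog '[[[0,0,-0.0015],0,0],[[0,0,-0.001],0,0],[[0,0,0],0,0]]' && python3 -m jog '[[[0,0,-0.001],0,0],[[0,0,0],0,0]]'
```

```text
clock: 6.68
ee_pos: [0.5301, 0.1897, 0.191]
tcp_rot: [-1.948, -2.464, 0.001]
force: [0.1, 0.5, -0.9]
finger_gap: 0.0194
clock: 7.05
ee_pos: [0.5303, 0.1899, 0.1887]
tcp_rot: [-1.948, -2.464, 0.0]
force: [-0.4, 0.6, -0.9]
finger_gap: 0.019
clock: 7.3
ee_pos: [0.5303, 0.1899, 0.1877]
tcp_rot: [-1.948, -2.464, 0.0]
force: [-0.5, 0.2, -1.4]
finger_gap: 0.0187
```

```bash
python3 -m jog '[[[0,0,-0.001],0,0],[[0,0,0],0,0]]' && python3 -m jog '[[[0,0,-0.001],0,0],[[0,0,0],0,0]]'
```

```text
clock: 7.55
ee_pos: [0.5305, 0.1898, 0.1869]
tcp_rot: [1.948, 2.464, -0.0]
force: [-0.4, -0.9, 0.1]
finger_gap: 0.0191
clock: 7.8
ee_pos: [0.5308, 0.1895, 0.1864]
tcp_rot: [1.948, 2.463, 0.0]
force: [-0.5, -3.0, 4.2]
finger_gap: 0.0191
```

Contact is felt at TCP z≈0.187. The −y force shows one V side bearing first, so I'll lift slightly, shift 1 mm in −y, and slide back towards the collar.

```bash
python3 -m jog '[[[0.0002,-0.001,0.002],0,0],[[0.0107,0.0025,0],0,0],[[0.0107,0.0025,0],0,0],[[0,0,0],0,0]]' && python3 -m jog '[[[0.00195,0.00046,0],0,0],[[0.001,0.0002,0],0,0],[[0,0,0],0,0]]'
```

```text
clock: 8.3
ee_pos: [0.553, 0.1942, 0.1873]
tcp_rot: [-1.949, -2.463, -0.001]
force: [0.6, -0.6, -1.3]
finger_gap: 0.0191
clock: 8.68
ee_pos: [0.5548, 0.1946, 0.1878]
tcp_rot: [1.948, 2.465, -0.0]
force: [0.1, -0.2, -1.6]
finger_gap: 0.0187
```

```bash
python3 -m jog '[[[0.00195,0.00046,0],0,0],[[0,0,0],0,0]]' && python3 -m jog '[[[0.00097,0.00023,0],0,0],[[0,0,0],0,0]]'
```

```text
clock: 8.93
ee_pos: [0.557, 0.195, 0.1878]
tcp_rot: [1.948, 2.464, 0.0]
force: [0.1, -0.6, -1.3]
finger_gap: 0.019
clock: 9.18
ee_pos: [0.5579, 0.1952, 0.1878]
tcp_rot: [1.948, 2.464, -0.0]
force: [0.2, 0.3, -1.3]
finger_gap: 0.019
```

```bash
python3 -m jog '[[[0.00097,0.00023,0],0,0],[[0,0,0],0,0]]'; python3 -m jog '[[[0.00097,0.00023,0],0,0],[[0,0,0],0,0]]'
```

```text
clock: 9.43
ee_pos: [0.5584, 0.1954, 0.1877]
tcp_rot: [-1.948, -2.464, 0.002]
force: [-1.4, -0.8, -1.0]
finger_gap: 0.0187
clock: 9.68
ee_pos: [0.5585, 0.1954, 0.1876]
tcp_rot: [-1.947, -2.464, 0.005]
force: [-4.5, -1.9, 1.1]
finger_gap: 0.0189
```

```bash
python3 -m jog '[[[-0.0007,-0.0002,-0.001],0,0],[[0,0,0],0,0]]'; python3 -m jog '[[[0,0,-0.001],0,0],[[0,0,0],0,0]]'
```

```text
clock: 9.93
ee_pos: [0.5584, 0.1956, 0.1868]
tcp_rot: [-1.947, -2.464, 0.002]
force: [-4.2, -0.7, 0.9]
finger_gap: 0.0188
clock: 10.18
ee_pos: [0.5584, 0.1958, 0.1864]
tcp_rot: [-1.948, -2.464, 0.001]
force: [-6.3, -1.4, 5.3]
finger_gap: 0.0189
```

The lateral force is now balanced, so both V sides are seated, and the collar is felt. I'll ease off and release.

```bash
python3 -m jog '[[[-0.0006,-0.0001,0.0004],0,0],[[0,0,0],0,0]]'; python3 -m jog '[[[0,0,0],0,0.35],[[0,0,0],0,0.4],[[0,0,0],0,0.4],[[0,0,0.02],0,0.4],[[0,0,0.045],0,0.4],[[-0.01,-0.01,0.05],0,0.4],[[0,0,0],0,0.4]]'
python3 - <<'E'
from h import *
a=read_camera("scene");b=read_camera("side");cv2.imwrite("pics/s3.png",a);cv2.imwrite("pics/d3.png",b)
put("pics/c4.png",[crop(a,330,180,105,150,3.6),crop(b,225,190,95,150,3.6)])
E
```

```text
clock: 10.42
ee_pos: [0.5584, 0.1958, 0.1864]
tcp_rot: [-1.948, -2.465, -0.001]
force: [-4.4, -0.2, 2.2]
finger_gap: 0.0194
clock: 11.3
ee_pos: [0.5502, 0.1868, 0.3059]
tcp_rot: [1.946, 2.46, 0.014]
force: [-0.5, 0.5, -0.0]
finger_gap: 0.0345
```

View pics/c4.png

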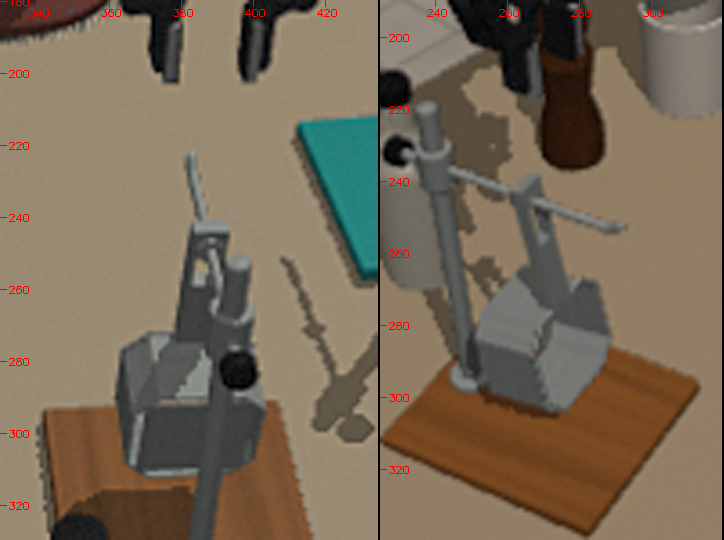

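The large cup hangs back against the collar (side picture, handle top (264,241), hook passing through the slot). On to the middle cup.

```bash
python3 -m jog '[[[-0.0072,-0.057,0],-0.25,0.6],[[-0.0072,-0.057,0],-0.25,0.6],[[-0.0072,-0.057,0],-0.25,0.6],[[-0.0072,-0.057,0],-0.25,0.6],[[-0.0072,-0.057,0],-0.25,0.6],[[-0.0072,-0.057,0],-0.25,0.6],[[-0.0072,-0.057,0],-0.25,0.6],[[0,0,-0.04],0,0.6],[[0,0,-0.045],0,0.6],[[0,0,0],0,0.6]]'
```

```text
clock: 12.65
ee_pos: [0.4948, -0.2135, 0.2119]
tcp_rot: [-2.293, -2.133, 0.008]
force: [0.4, -0.5, 0.5]
finger_gap: 0.0513
```

```bash
python3 -m jog '[[[0.0049,0.001,-0.04],0,0.6],[[0,0,-0.024],0,0.6],[[0,0,0],0,0.6],[[0,0,0],0,0.6]]'
```

```text
clock: 13.15
ee_pos: [0.5044, -0.2126, 0.1539]
tcp_rot: [2.298, 2.138, 0.002]
force: [0.6, -0.8, -0.4]
finger_gap: 0.0508
```

```bash
python3 -m jog '[[[-0.0047,0,-0.012],0,0.6],[[0,0,-0.005],0,0.6],[[0,0,0],0,0.6],[[0,0,0],0,0.6]]'
```

```text
clock: 13.65
ee_pos: [0.4985, -0.2126, 0.1354]
tcp_rot: [2.3, 2.139, 0.0]
force: [0.4, -0.3, 0.4]
finger_gap: 0.0508
```

```bash
python3 -m jog '[[[0.0005,0,0],0,0],[[0,0,0],0,0],[[0,0,0],0,0],[[0,0,0],0,0]]'
```

```text
clock: 14.15
ee_pos: [0.4991, -0.2128, 0.1355]
tcp_rot: [2.3, 2.139, 0.0]
force: [0.1, -0.5, 2.4]
finger_gap: 0.0193
```

```bash
python3 -m jog '[[[0,0,0.03],0,0],[[0,0,0.044],0,0],[[-0.0048,0.048,0],0.22,0],[[-0.0048,0.048,0],0.22,0],[[-0.0048,0.048,0],0.22,0],[[-0.0048,0.048,0],0.22,0],[[-0.0048,0.048,0],0.22,0],[[-0.0048,0.048,0],0.22,0],[[-0.0048,0.048,-0.005],0.22,0],[[-0.005,0.0487,-0.005],0.22,0],[[0,0,0],0,0],[[0,0,0],0,0]]'
```

```text
clock: 15.65
ee_pos: [0.4598, 0.1713, 0.1987]
tcp_rot: [1.946, 2.466, -0.003]
force: [-0.5, -0.6, -0.8]
finger_gap: 0.0189
```

```bash
python3 -m jog '[[[0.0143,0.0035,-0.0065],0,0],[[0.0143,0.0034,0],0,0],[[0.0143,0.0034,0],0,0],[[0,0,0],0,0]]' && python3 -m jog '[[[0,0,-0.003],0,0],[[0,0,-0.003],0,0],[[0,0,0],0,0]]'
```

```text
clock: 16.15
ee_pos: [0.5049, 0.181, 0.192]
tcp_rot: [1.951, 2.462, 0.0]
force: [0.5, -0.4, -0.3]
finger_gap: 0.0192
clock: 16.52
ee_pos: [0.5026, 0.1821, 0.1864]
tcp_rot: [-1.946, -2.466, 0.002]
force: [0.2, -0.1, -1.5]
finger_gap: 0.019
```

```bash
python3 -m jog '[[[0,0,-0.002],0,0],[[0,0,-0.001],0,0],[[0,0,0],0,0]]'; python3 -m jog '[[[0,0,-0.001],0,0],[[0,0,0],0,0]]'
```

```text
clock: 16.9
ee_pos: [0.503, 0.1824, 0.1837]
tcp_rot: [1.946, 2.466, -0.0]
force: [0.2, -0.5, -1.0]
finger_gap: 0.0189
clock: 17.15
ee_pos: [0.5031, 0.1826, 0.1827]
tcp_rot: [1.946, 2.466, 0.0]
force: [-0.2, -0.3, -1.0]
finger_gap: 0.0189
```

```bash
python3 -m jog '[[[0,0,-0.001],0,0],[[0,0,0],0,0]]'
```

```text
clock: 17.4
ee_pos: [0.5032, 0.1827, 0.1825]
tcp_rot: [1.946, 2.466, 0.001]
force: [-0.7, -0.9, 4.0]
finger_gap: 0.0189
```

The middle cup is felt at z=0.1826, where it was predicted, and laterally balanced. I'll lift a hair and slide back.

```bash
python3 -m jog '[[[0.0097,0.0024,0.0015],0,0],[[0.0097,0.0024,0],0,0],[[0.0097,0.0024,0],0,0],[[0,0,0],0,0]]'; python3 -m jog '[[[0.0029,0.0007,0],0,0],[[0.0029,0.0007,0],0,0],[[0,0,0],0,0]]'
```

```text
clock: 17.9
ee_pos: [0.5332, 0.1899, 0.1828]
tcp_rot: [-1.947, -2.465, -0.001]
force: [-1.3, 0.5, -1.3]
finger_gap: 0.0187
clock: 18.27
ee_pos: [0.5381, 0.1909, 0.1832]
tcp_rot: [1.946, 2.466, -0.0]
force: [0.2, 0.1, -1.0]
finger_gap: 0.0188
```

```bash
python3 -m jog '[[[0.002,0.0005,0],0,0],[[0.002,0.0005,0],0,0],[[0,0,0],0,0]]'; python3 -m jog '[[[0.002,0.0005,0],0,0],[[0,0,0],0,0]]'; python3 -m jog '[[[0.001,0.0002,0],0,0],[[0,0,0],0,0]]'
```

```text
clock: 18.65
ee_pos: [0.5422, 0.192, 0.1832]
tcp_rot: [1.946, 2.466, 0.0]
force: [-0.1, -0.2, -1.0]
finger_gap: 0.0191
clock: 18.9
ee_pos: [0.5441, 0.1925, 0.1832]
tcp_rot: [1.946, 2.466, 0.0]
force: [0.2, 0.2, -0.8]
finger_gap: 0.0193
clock: 19.15
ee_pos: [0.545, 0.1927, 0.1832]
tcp_rot: [1.946, 2.466, -0.0]
force: [0.0, -0.7, -1.1]
finger_gap: 0.0188
```

```bash
python3 -m jog '[[[0.001,0.0002,0],0,0],[[0,0,0],0,0]]'; python3 -m jog '[[[0.001,0.0002,0],0,0],[[0,0,0],0,0]]'
```

```text
clock: 19.4
ee_pos: [0.546, 0.1929, 0.1832]
tcp_rot: [1.946, 2.466, -0.0]
force: [0.1, 0.4, -1.0]
finger_gap: 0.0186
clock: 19.65
ee_pos: [0.5467, 0.1931, 0.1831]
tcp_rot: [-1.946, -2.466, 0.001]
force: [-2.1, -0.4, -1.8]
finger_gap: 0.019
```

```bash
python3 -m jog '[[[0.001,0.0002,0],0,0],[[0,0,0],0,0]]'
```

```text
clock: 19.9
ee_pos: [0.547, 0.1931, 0.1831]
tcp_rot: [-1.945, -2.466, 0.003]
force: [-4.4, -1.6, 0.9]
finger_gap: 0.0188
```

Contact came at x=0.5467, where flush handles were predicted. Now lower to seat, ease off and release.

```bash
python3 -m jog '[[[-0.0007,-0.0002,-0.0008],0,0],[[0,0,0],0,0]]'; python3 -m jog '[[[0,0,-0.0005],0,0],[[0,0,0],0,0]]'
```

```text
clock: 20.15
ee_pos: [0.547, 0.1932, 0.1826]
tcp_rot: [-1.946, -2.466, 0.0]
force: [-3.7, -0.9, 2.6]
finger_gap: 0.0191
clock: 20.4
ee_pos: [0.547, 0.1933, 0.1825]
tcp_rot: [1.946, 2.466, -0.0]
force: [-5.2, -1.1, 5.6]
finger_gap: 0.0186
```

```bash
python3 -m jog '[[[-0.0005,-0.0001,0.0003],0,0],[[0,0,0],0,0.35],[[0,0,0],0,0.4],[[0,0,0],0,0.4],[[0,0,0.02],0,0.4],[[0,0,0.045],0,0.4],[[0,0,0.05],0,0.4],[[0,0,0],0,0.4]]' && python3 -m jog '[[[-0.0056,-0.0555,0],-0.307,0.6],[[-0.0056,-0.0555,0],-0.307,0.6],[[-0.0056,-0.0555,0],-0.307,0.6],[[-0.0056,-0.0555,0],-0.307,0.6],[[-0.0056,-0.0555,0],-0.307,0.6],[[-0.0056,-0.0555,0],-0.307,0.6],[[-0.0056,-0.0555,0],-0.307,0.6],[[-0.0056,-0.0555,0],-0.307,0.6],[[-0.0056,-0.0555,0],-0.307,0.6],[[0,0,-0.04],0,0.6],[[0,0,-0.04],0,0.6],[[0,0,0],0,0.6]]' && python3 -m jog '[[[0,0,0],0,0.6],[[0,0,0],0,0.6]]'
```

```text
clock: 21.4
ee_pos: [0.5487, 0.1951, 0.3018]
tcp_rot: [1.944, 2.463, 0.015]
force: [0.7, -0.1, -0.5]
finger_gap: 0.0341
clock: 22.9
ee_pos: [0.4936, -0.3061, 0.2134]
tcp_rot: [-2.473, -1.925, 0.006]
force: [0.6, -0.4, 0.2]
finger_gap: 0.0512
clock: 23.15
ee_pos: [0.4977, -0.3066, 0.2191]
tcp_rot: [2.476, 1.928, 0.002]
force: [0.9, -0.6, 0.3]
finger_gap: 0.0511
```

```bash
python3 -m jog '[[[0,0,-0.04],0,0.6],[[0,0,-0.03],0,0.6],[[0,0,0],0,0.6],[[0,0,0],0,0.6],[[0,0,0],0,0.6]]'
```

```text
clock: 23.78
ee_pos: [0.4977, -0.3068, 0.1491]
tcp_rot: [2.476, 1.928, 0.002]
force: [-0.5, -0.6, 0.3]
finger_gap: 0.0509
```

```bash
python3 -m jog '[[[-0.0015,0.001,-0.0195],0,0.6],[[0,0,0],0,0.6],[[0,0,0],0,0.6],[[0,0,0],0,0],[[0,0,0],0,0],[[0,0,0],0,0],[[0,0,0],0,0]]'
```

```text
clock: 24.65
ee_pos: [0.4953, -0.3059, 0.1284]
tcp_rot: [2.478, 1.929, 0.0]
force: [-1.3, -0.1, 5.5]
finger_gap: 0.0186
```

```bash
python3 -m jog '[[[0,0,0.03],0,0],[[0,0,0.046],0,0],[[-0.004,0.0531,0],0.308,0],[[-0.004,0.0531,0],0.308,0],[[-0.004,0.0531,0],0.308,0],[[-0.004,0.0531,0],0.308,0],[[-0.004,0.0531,0],0.308,0],[[-0.004,0.0531,0],0.308,0],[[-0.004,0.0531,0],0.308,0],[[-0.004,0.0531,0],0.308,0],[[-0.004,0.0531,0],0.308,0],[[0,0,-0.012],0,0]]' && python3 -m jog '[[[0,0,0],0,0],[[0,0,0],0,0],[[0,0,0],0,0]]'
python3 - <<'E'
from h import *
a=read_camera("scene");b=read_camera("side");cv2.imwrite("pics/s4.png",a);cv2.imwrite("pics/d4.png",b)
put("pics/c5.png",[crop(a,330,180,105,150,3.6),crop(b,225,190,115,150,3.6)])
E
```

```text
clock: 26.15
ee_pos: [0.4576, 0.1787, 0.1925]
tcp_rot: [-1.931, -2.476, -0.008]
force: [-0.5, -1.5, -0.8]
finger_gap: 0.0186
clock: 26.52
ee_pos: [0.4593, 0.1711, 0.1918]
tcp_rot: [1.947, 2.465, -0.0]
force: [-0.0, -0.6, -1.5]
finger_gap: 0.0186
```

View pics/c5.png

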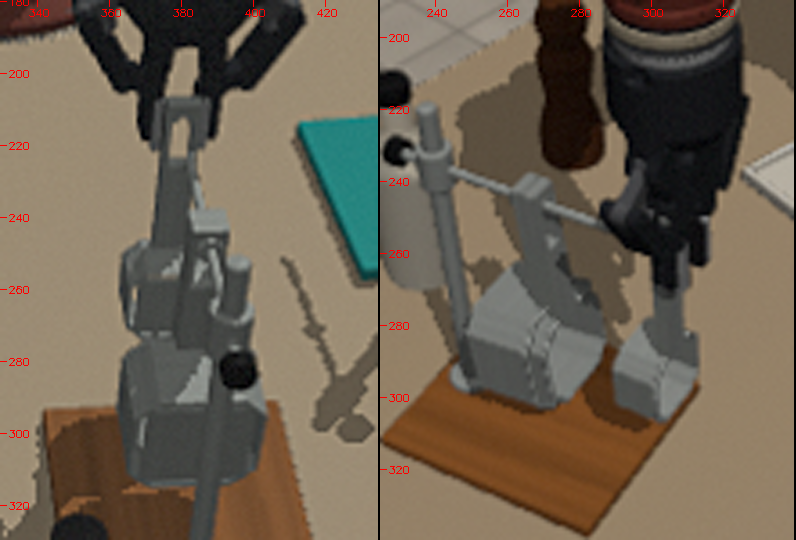

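The middle cup is nested in the large one with handles flush (side picture (265–275,242)), and the small cup is lined up at the tip. Threading it now.

```bash
python3 -m jog '[[[0.0143,0.0036,-0.0005],0,0],[[0.0143,0.0035,0],0,0],[[0.0138,0.0034,0],0,0],[[0,0,0],0,0],[[0,0,0],0,0]]' && python3 -m jog '[[[0,0,-0.003],0,0],[[0,0,-0.003],0,0],[[0,0,-0.002],0,0],[[0,0,0],0,0]]'
```

```text
clock: 27.25
ee_pos: [0.501, 0.1829, 0.191]
tcp_rot: [-1.944, -2.467, 0.001]
force: [-0.1, 0.7, -0.6]
finger_gap: 0.019
clock: 27.75
ee_pos: [0.5011, 0.1828, 0.183]
tcp_rot: [-1.944, -2.468, 0.001]
force: [0.6, -0.1, 0.3]
finger_gap: 0.0189
```

```bash
python3 -m jog '[[[0.0001,-0.0006,-0.001],0,0],[[0,0,0],0,0]]'; python3 -m jog '[[[0,0,-0.001],0,0],[[0,0,0],0,0]]'
```

```text
clock: 28.0
ee_pos: [0.5014, 0.1822, 0.1822]
tcp_rot: [1.944, 2.468, -0.0]
force: [0.6, -0.3, -1.5]
finger_gap: 0.0188
clock: 28.25
ee_pos: [0.5016, 0.1823, 0.1815]
tcp_rot: [1.944, 2.467, 0.0]
force: [-0.2, -0.6, 1.1]
finger_gap: 0.0188
```

```bash
python3 -m jog '[[[0,0,-0.0006],0,0],[[0,0,0],0,0]]'; python3 -m jog '[[[0.0097,0.0024,0.0013],0,0],[[0.0097,0.0024,0],0,0],[[0.0049,0.0012,0],0,0],[[0,0,0],0,0],[[0,0,0],0,0]]'; python3 -m jog '[[[0.002,0.0005,0],0,0],[[0.002,0.0005,0],0,0],[[0.002,0.0005,0],0,0],[[0,0,0],0,0],[[0,0,0],0,0]]'
```

```text
clock: 28.5
ee_pos: [0.5016, 0.1823, 0.1814]
tcp_rot: [1.944, 2.467, 0.0]
force: [-0.5, -1.4, 5.3]
finger_gap: 0.0188
clock: 29.12
ee_pos: [0.5259, 0.1883, 0.1818]
tcp_rot: [1.944, 2.468, 0.0]
force: [1.0, 0.1, -0.8]
finger_gap: 0.0185
clock: 29.75
ee_pos: [0.5319, 0.1899, 0.1819]
tcp_rot: [1.944, 2.468, 0.001]
force: [0.5, -1.1, -1.0]
finger_gap: 0.0186
```

```bash
python3 -m jog '[[[0.002,0.0005,0],0,0],[[0.001,0.0002,0],0,0],[[0,0,0],0,0]]'; python3 -m jog '[[[0.001,0.0002,0],0,0],[[0,0,0],0,0]]'; python3 -m jog '[[[0.001,0.0002,0],0,0],[[0,0,0],0,0]]'
```

```text
clock: 30.12
ee_pos: [0.5347, 0.1906, 0.1819]
tcp_rot: [-1.944, -2.468, 0.0]
force: [-0.2, -1.1, -1.1]
finger_gap: 0.0187
clock: 30.38
ee_pos: [0.5357, 0.1907, 0.1818]
tcp_rot: [-1.944, -2.468, 0.0]
force: [-0.3, -0.7, -1.4]
finger_gap: 0.0188
clock: 30.62
ee_pos: [0.5364, 0.1909, 0.1818]
tcp_rot: [-1.944, -2.468, 0.001]
force: [-2.0, -1.0, -0.7]
finger_gap: 0.0183
```

```bash
python3 -m jog '[[[0.001,0.0003,0],0,0],[[0,0,0],0,0]]'
```

```text
clock: 30.88
ee_pos: [0.5368, 0.191, 0.1818]
tcp_rot: [-1.943, -2.467, 0.003]
force: [-3.4, -2.1, 1.0]
finger_gap: 0.0188
```

```bash
python3 -m jog '[[[0.0007,0.0002,0],0,0],[[0,0,0],0,0]]'; python3 -m jog '[[[-0.0006,-0.0001,-0.0009],0,0],[[0,0,0],0,0]]'
```

```text
clock: 31.12
ee_pos: [0.5368, 0.191, 0.1818]
tcp_rot: [-1.943, -2.467, 0.005]
force: [-5.5, -2.2, 2.9]
finger_gap: 0.0187
clock: 31.38
ee_pos: [0.5368, 0.191, 0.1816]
tcp_rot: [-1.944, -2.468, 0.003]
force: [-5.3, -4.0, 4.2]
finger_gap: 0.0184
```

```bash
python3 -m jog '[[[-0.0002,-0.0006,-0.0003],0,0],[[0,0,0],0,0]]'; python3 -m jog '[[[0,-0.0002,-0.0002],0,0],[[0,0,0],0,0]]'
```

```text
clock: 31.62
ee_pos: [0.5369, 0.191, 0.1816]
tcp_rot: [-1.943, -2.468, 0.001]
force: [-4.9, -2.4, 5.7]
finger_gap: 0.0188
clock: 31.88
ee_pos: [0.5369, 0.191, 0.1816]
tcp_rot: [-1.943, -2.468, 0.001]
force: [-5.3, -2.8, 6.8]
finger_gap: 0.0186
```

Seated: z=0.1816 against 0.1815 felt earlier. I'll release, lift clear and look.

```bash
python3 -m jog '[[[-0.0004,0,0.0003],0,0],[[0,0,0],0,0.35],[[0,0,0],0,0.4],[[0,0,0],0,0.4],[[0,0,0.02],0,0.4],[[0,0,0.045],0,0.4],[[0,0,0.05],0,0.4],[[-0.03,-0.05,0.01],0,0.4],[[-0.03,-0.05,0],0,0.4],[[0,-0.05,0],0,0.4],[[0,0,0],0,0.4],[[0,0,0],0,0.4]]'
python3 - <<'E'
from h import *
a=read_camera("scene");b=read_camera("side");cv2.imwrite("pics/s5.png",a);cv2.imwrite("pics/d5.png",b)
put("pics/c6.png",[crop(a,340,205,85,115,4.5),crop(b,230,205,85,115,4.6)])
E
```

```text
clock: 33.38
ee_pos: [0.4775, 0.0412, 0.306]
tcp_rot: [1.944, 2.468, 0.002]
force: [-0.2, 0.5, 0.6]
finger_gap: 0.0343
```

View pics/c6.png

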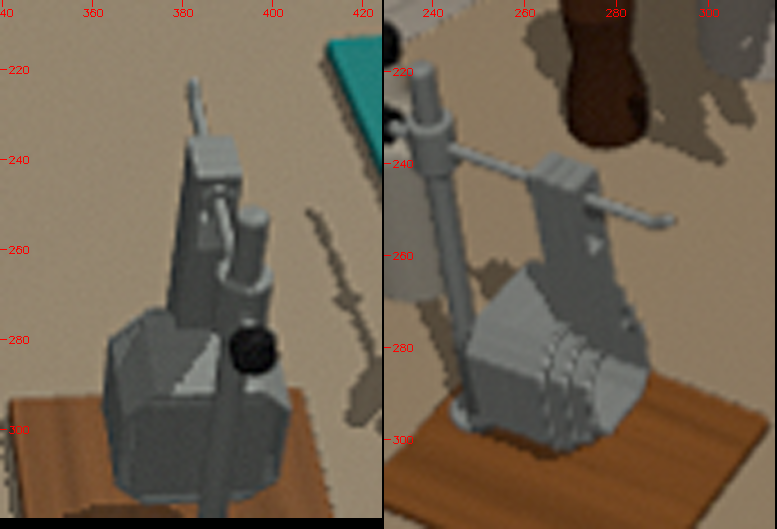

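The last picture shows three handles flush in a row against the collar, bowls nested and mouths to the tip, with the gripper clear. Handing in.

```bash
python3 -c "
from plant import manip
print(manip.sign_off(), manip.state()['clock'])"
```

```text
the job is handed in; nothing more can be done
the job is handed in; nothing more can be done
```

The three measuring cups are hanging on the wooden stand's hook, and I've handed the job in at about 33.5 s of the 72 s allowed. The large cup went on first against the collar, then the middle, then the small. Each was felt down onto the hook and slid back to contact before I let go.

- **Forces:** no reading passed about 7 N on any axis, against the 25 N limit. I read forces at the end of each move, so a brief peak in between would not show.
- **Hook height:** the three cups seated within 0.3 mm of one another, which puts the hook's centre about 208 mm above the counter.
- **Middle cup:** it met the large cup within 0.5 mm of where flush handles were predicted.
- **Small cup:** it stopped 0.7 mm short of its predicted spot. It stayed there under about 5 N, so I took that as flush; 0.7 mm is within my measuring error. It also bore slightly to one side, and I corrected that before releasing it.
- **Final look:** the scene and side pictures show the handles flush in a row at the collar, bowls nested, mouths to the tip and the gripper clear. I judged this by eye and did not measure the lean or the gaps.

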